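# Square a scroll-saw blank into the corner jig with a push block

### The arm

A 7-joint arm with a two-finger parallel gripper is mounted at the origin on the work surface. World frame = base frame: x ahead of the robot, y to its left, z up, the work surface at z = 0. Lengths are in m, angles in rad, forces in N, time in s.
With the tool pointing down it reaches from about 0.425 to 0.95 m from the base axis. Payload 16.7 kg.
Tool frame: the origin (TCP) lies midway between the tips of the shut fingers; the grasp point (between the pads) lies 19 mm behind it; z points along the fingers, y is the line along which they close (so a half turn about z gives the same grasp; the last joint's range is limited). The gripper opens to 94 mm and grips with 3 to 60 N. Pads are 16 mm wide; open, the fingers measure 119 mm over their backs; the gripper's body (75 mm by 177 mm) begins 78 mm behind the grasp point.
Start: joints at [1.196, 0.426, 0.074, 1.606, -0.034, 1.111, -0.067], TCP at [0.151, -0.658, 0.205] pointing down, gripper open.
Joint ranges: [-2.85, 2.85], [-0.5, 2.14], [-1.23, 1.37], [0.21, 2.46], [-1.02, 4.16], [0.16, 2.05], [-2.73, 2.73]. Speed limits (rad/s): [1.89, 1.89, 2.39, 2.39, 3.01, 3.01, 3.01].

### API

Orientations are given as a unit quaternion [x, y, z, w].
In Python, from rig import get_state, capture, get_calibration, close_job gives the robot as it stands. The module is installed in compiled form; this text tells all that it offers.
- The arm moves only by the tool carry_out, never from a script. Its argument "increments" is a list of rows, each a list of 7 numbers: the shift along the tool's x, y, z in mm, then the turn, a rotation vector about the tool's x, y, z in rad, then the closure, from 0 (fully open) to 1 (shut). In form: [[tx, ty, tz, ax, ay, az, jaw], ...]. A call has 1 to 20 rows; each row shifts and turns the commanded pose from where the row before left it, along the tool's axes as they then stand; what a row does not reach is not made up. A row lasts 1/8 s, in which the tool goes at most 62.5 mm and 10.7 degrees, less where a joint would pass 70% of its speed; a pose out of reach is approached as far as the arm can. A call with a gripper value outside its range is refused whole. The fingers move at their own pace and stop on an object; "force" is the grip in N (left out, the last holds). Time passes only in rows, so rows that do not move let the fingers close. It gives the time, the measured TCP pose, the force, the opening and the grip force at its end, in the units of the state.
- get_state(): the state, without advancing time (a new reading comes with each control period).
- capture(name): name is "side" or "top"; returns the picture (480x640x3 uint8, blue, green, red); there is no depth.
- get_calibration(name): a dict with "K" (3x3 intrinsics, pixels), "k1" (the pictures are not rectified: a ray, as slopes to the right and down, at radius r is drawn at 1 + k1 r^2 times it, then the intrinsics apply), "cam_to_world" (4x4, takes a point from camera to world coordinates). Camera axes: x right, y down, z forward; pixel columns grow to the right and rows downward; lengths in m; the calibration is good to about 2 mm. A picture is of the moment at which its call begins. get_calibration takes no time and is no camera call.
- close_job(): hands the job in; it is judged then, once.
The state is a dict: "time": time; "q": joint angles; "qd": joint speeds; "effort": joint torques, N m; "tool_pos": TCP position; "eef_rot": TCP orientation; "ft_force": force on the tool from outside, world axes, zero at the start; "torque": the same for the moment, N m; "grip_width": opening from 0.0 (shut) to 1.0 (fully open); "gripper_force": force on a finger pad.
Only numpy, scipy, OpenCV 4.12 (cv2) and the standard library are available. Lean on these libraries where they do the work, as an engineer would, in place of code of your own. Each camera call takes 0.05 s, during which the arm holds its last target. There are 200 camera calls.

### The job

Pick up the wooden push block by its upright handle and use its foot to slide the loose wooden blank, flat on the jig board, until it sits squarely up against both fences in the jig's corner. Do not touch the blank with the gripper itself. Then stand the push block upright on the bench top, off the jig board, and let go.

Things in the scene. Friction and masses are not known exactly. Their poses are not given: they have to be found in the camera images.
- push_handle (a point): Push block: loose plain wooden tool, 0.2 kg, upright on the bench; square foot 60 x 60 mm, 22 tall, square post 28 x 28 on its middle, top 100 mm above the underside. Point: on the post's axis, 61 mm above the underside. x, y along the sides of foot and post, z up. Stands in one of three places to the robot's right, beside a flat cork sanding block and a round turned knob (not needed).
- plate: The blank: loose flat piece of wood, 100 mm along its x, 140 mm along its y, 18 mm thick, about 0.18 kg, with a paper fish pattern on top; lies on the jig board 25 to 60 mm short of each fence and a little skewed. Origin: centre of its underside, z up. A push of about 1 N slides it.
- jig_corner (a point): Fixed jig: white board, top 18 mm above the bench, two dark wooden fences at a right angle, 22 mm above the board. Point: inner corner of the fences, on the board's top. x points square into the far fence, y square into the left one (seen from the robot); board reaches 220 mm along -x, 260 along -y. Blank fully home: its 100 mm side along x, its centre at x = -50, y = -70 mm from here.
There are look-alikes about, which are no part of the job. Leave any yellow look-alike of the plate alone.

How it is judged:
By the outcome, as a careful person would: the job done as asked, in the order asked, and still so for the second after the job is handed in, with the robot touching nothing.
It also fails if it takes over 56 s, if anything falls off the work surface, if the arm or the gripper's body presses on something with over 40 N, if the wrist force passes 120 N, or if a joint passes its speed limit or range.

## Working session

There is one attempt and no reset: what is moved stays moved. The work goes in short steps, Python scripts to look and compute and a tool call to move; the robot and the scene stay as the last step left them, time stands still between calls to the robot, and variables do not carry over. Pictures are saved under pics/ and viewed, at most 10 in all, crops included, and the job is handed in when it is done.

Besides the shell and the picture viewer there is one more tool, called after "Request:" as a command line: name --pt "numbers of a row" for each row, then --argument value for the rest. carry_out: Moves the arm, as the interface text tells. Its arguments: {"type":"object","properties":{"increments":{"type":"array","items":{"type":"array","items":{"type":"number"}}},"force":{"type":"number"}},"required":["increments"]}

```bash
mkdir -p pics; cat > h.py <<'E'
import numpy as np, cv2
from rig import *
def ray(cam,uv):
    c=get_calibration(cam);K=np.array(c["K"]);T=np.array(c["cam_to_world"])
    d=cv2.undistortPoints(np.array(uv,float).reshape(-1,1,2),K,np.zeros(5)).reshape(-1,2)
    out=[]
    for p in d:
        r=np.linalg.norm(p);s=r
        for _ in range(30): s=r/(1+c["k1"]*s*s)
        q=p*(s/r if r>0 else 1)
        out.append(T[:3,:3]@np.r_[q,1])
    return T[:3,3],np.array(out)
def onplane(cam,uv,z):
    o,d=ray(cam,uv); return o+d*((z-o[2])/d[:,2])[:,None]
E
python3 - <<'E'
from h import *
for n in("top","side"):
    cv2.imwrite(f"pics/{n}0.png",capture(n)); c=get_calibration(n); print(n,c["k1"],np.round(c["cam_to_world"],3).tolist(),np.round(c["K"],1).tolist())
s=get_state();print({k:np.round(v,3).tolist() for k,v in s.items()})
E
```

```text
top 0.06529961817514449 [[0.016, -0.982, 0.189, 0.252], [-0.999, -0.021, -0.027, 0.094], [0.03, -0.188, -0.982, 1.362], [0.0, 0.0, 0.0, 1.0]] [[585.4, 0.0, 312.5], [0.0, 585.4, 251.2], [0.0, 0.0, 1.0]]
side -0.07260759899840526 [[-0.997, -0.056, 0.054, 0.417], [-0.076, 0.593, -0.802, 1.344], [0.013, -0.803, -0.595, 1.006], [0.0, 0.0, 0.0, 1.0]] [[613.3, 0.0, 325.8], [0.0, 613.3, 237.4], [0.0, 0.0, 1.0]]
{'time': 0.1, 'q': [1.195, 0.427, 0.074, 1.607, -0.034, 1.111, -0.067], 'qd': [0.0, 0.0, -0.0, -0.002, -0.001, 0.0, -0.0], 'effort': [0.008, -93.746, 3.677, -45.504, -0.049, 0.017, 0.0], 'tool_pos': [0.151, -0.657, 0.205], 'eef_rot': [0.994, 0.113, -0.0, -0.001], 'ft_force': [-0.005, -0.625, -0.661], 'torque': [0.021, -0.001, -0.014], 'gripper_force': 0.0, 'grip_width': 0.999}
```

View pics/top0.png

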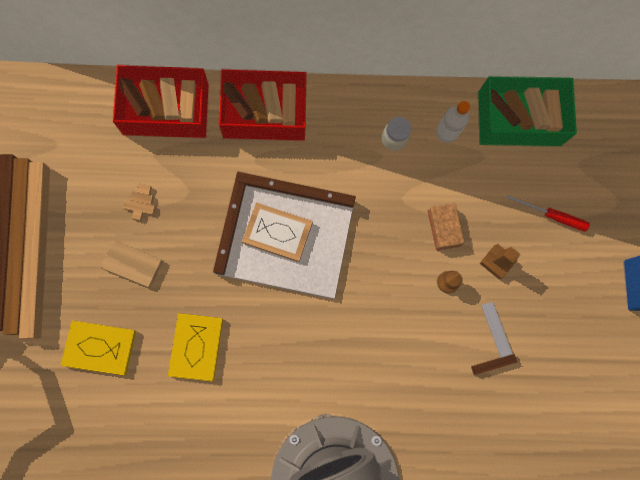

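View pics/side0.png

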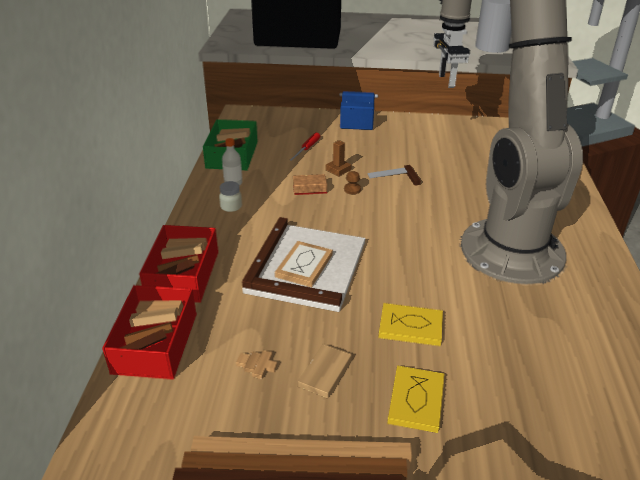

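The top view shows the push block at about (500,261), the jig's corner near (243,183) and the blank at (278,232). The side view shows the push block at about (339,160). Next I'll enlarge the jig and the push block.

```bash
python3 - <<'E'
from h import *
t=cv2.imread("pics/top0.png");s=cv2.imread("pics/side0.png")
a=cv2.resize(t[165:305,210:360],None,fx=4,fy=4,interpolation=cv2.INTER_CUBIC)
b=cv2.resize(t[235:290,470:525],(200,200),interpolation=cv2.INTER_CUBIC)
c=cv2.resize(s[130:185,315:370],(200,200),interpolation=cv2.INTER_CUBIC)
o=np.zeros((560,800,3),np.uint8);o[:,:600]=a;o[:200,600:]=b;o[200:400,600:]=c
cv2.imwrite("pics/z0.png",o)
E
```

```text
(no output)
```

View pics/z0.png

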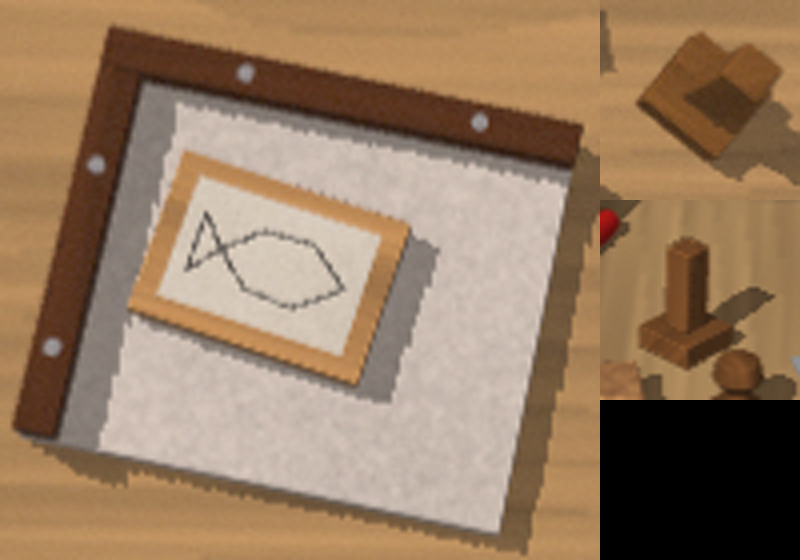

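The enlargement shows the fences' inner base corner at about crop (140,82), the blank with corners at about (185,152), (410,222), (358,384) and (130,310), and the push block's foot and post, both turned by about 45°. Now I'll measure.

```bash
cat >> h.py <<'E'
def quad(mask,cam,z):
    cs,_=cv2.findContours(mask,cv2.RETR_EXTERNAL,cv2.CHAIN_APPROX_NONE); c=max(cs,key=cv2.contourArea)
    w=onplane(cam,cv2.convexHull(c).reshape(-1,2),z)[:,:2]
    return c,cv2.minAreaRect((w*1000).astype(np.float32))
def jigmasks(t):
    h=cv2.cvtColor(t,cv2.COLOR_BGR2HSV); roi=np.zeros(t.shape[:2],np.uint8); roi[165:305,210:360]=255
    white=cv2.bitwise_and(cv2.inRange(h,(0,0,90),(180,60,255)),roi)
    return h,white,roi
E
python3 - <<'E'
from h import *
t=cv2.imread("pics/top0.png");h,w,roi=jigmasks(t)
w=cv2.morphologyEx(w,cv2.MORPH_OPEN,np.ones((3,3)))
c,r=quad(w,"top",.018);print("board",r,cv2.boxPoints(r).round(1).tolist(),"contour px",cv2.approxPolyDP(cv2.convexHull(c),3,True).reshape(-1,2).tolist())
f=np.zeros_like(w);cv2.fillConvexPoly(f,cv2.convexHull(c),255);f=cv2.erode(f,np.ones((5,5)))
b=cv2.bitwise_and(cv2.inRange(h,(5,90,150),(25,255,255)),f)
c,r=quad(b,"top",.036);print("blank",r,cv2.boxPoints(r).round(1).tolist(),cv2.approxPolyDP(cv2.convexHull(c),3,True).reshape(-1,2).tolist())
Z=lambda p:[210+(p[0])/4,165+p[1]/4]
print("hand blank",onplane("top",[Z(p) for p in[(185,152),(410,222),(358,382),(130,310)]],.036).round(4).tolist())
print("hand board: corner,BR,TR,BL",onplane("top",[Z(p) for p in[(140,84),(500,531),(570,180),(60,438)]],.018).round(4).tolist())
B=lambda p:[470+(p[0]-600)/3.636,235+p[1]/3.636]
print("post top",onplane("top",[B(p) for p in[(745,42),(783,70),(757,105),(720,75)]],.1).round(4).tolist())
print("foot T L B",onplane("top",[B(p) for p in[(700,32),(638,100),(712,157)]],.022).round(4).tolist())
S=lambda p:[315+(p[0]-600)/3.636,130+(p[1]-200)/3.636]
print("side post top",onplane("side",[S(p) for p in[(665,244),(686,236),(709,243),(688,252)]],.1).round(4).tolist())
print("side foot L,Near,R",onplane("side",[S(p) for p in[(638,328),(688,348),(735,324)]],.022).round(4).tolist())
E
```

```text
board ((533.1728515625, 111.94639587402344), (260.0533447265625, 222.83029174804688), 79.22669982910156) [[399.3999938964844, 5.0], [618.2999877929688, -36.599998474121094], [666.9000244140625, 218.89999389648438], [448.0, 260.5]] contour px [[246, 186], [352, 208], [333, 298], [225, 275]]
blank ((552.3331909179688, 140.7021026611328), (138.73770141601562, 98.8930892944336), 72.77955627441406) [[484.6000061035156, 89.0999984741211], [579.0, 59.79999923706055], [620.0999755859375, 192.3000030517578], [525.5999755859375, 221.60000610351562]] [[256, 203], [311, 221], [298, 260], [242, 241]]
hand blank [[0.6182, 0.1905, 0.036], [0.5793, 0.0585, 0.036], [0.4841, 0.0869, 0.036], [0.5234, 0.2189, 0.036]]
hand board: corner,BR,TR,BL [[0.6642, 0.2198, 0.018], [0.4018, 0.0033, 0.018], [0.6115, -0.0365, 0.018], [0.4509, 0.2579, 0.018]]
post top [[0.514, -0.3761, 0.1], [0.4972, -0.3982, 0.1], [0.4753, -0.3814, 0.1], [0.4933, -0.3601, 0.1]]
foot T L B [[0.5361, -0.3766, 0.022], [0.4907, -0.3349, 0.022], [0.4549, -0.3806, 0.022]]
side post top [[0.5151, -0.3799, 0.1], [0.4979, -0.3967, 0.1], [0.4773, -0.3857, 0.1], [0.4944, -0.3673, 0.1]]
side foot L,Near,R [[0.5367, -0.3682, 0.022], [0.4907, -0.3379, 0.022], [0.4517, -0.3839, 0.022]]
```

```bash
cat >> h.py <<'E'
def go(x,y,z,yawdeg):
    "remaining: shift (mm) in present tool axes and az (rad) to reach world TCP/tool-x yaw"
    from scipy.spatial.transform import Rotation as R
    s=get_state();r=R.from_quat(s["eef_rot"]);M=r.as_matrix();p=np.array(s["tool_pos"])
    d=M.T@(np.array([x,y,z])-p)*1000
    yaw=np.degrees(np.arctan2(M[1,0],M[0,0]));a=np.radians((yawdeg-yaw+180)%360-180)
    print("t",round(s["time"],2),"pos",(p*1000).round(1),"yaw",yaw.round(2),"tilt",M[:2,2].round(4),"shift",d.round(1),"az",round(-a,3),"F",np.round(s["ft_force"],1),"w",round(s["grip_width"],3),"q7",round(s["q"][6],2))
E
python3 -c "
from h import *
go(.4955,-.379,.205,51)"
```

```text
t 0.1 pos [ 151.  -657.5  204.9] yaw 12.94 tilt [-0.0003  0.0011] shift [ 3.981e+02 -1.943e+02  1.000e-01] az -0.664 F [-0.  -0.6 -0.7] w 0.999 q7 -0.07
```

Request:
carry_out --pt "40 -19 0 0 0 0 0" --pt "40 -19 0 0 0 0 0" --pt "40 -19 0 0 0 0 0" --pt "40 -19 0 0 0 0 0" --pt "40 -19 0 0 0 0 0" --pt "40 -19 0 0 0 0 0" --pt "40 -19 0 0 0 0 0" --pt "40 -19 0 0 0 0 0" --pt "40 -19 0 0 0 0 0" --pt "38 -22 0 0 0 0 0" --pt "0 0 0 0 0 -0.13 0" --pt "0 0 0 0 0 -0.13 0" --pt "0 0 0 0 0 -0.13 0" --pt "0 0 0 0 0 -0.13 0" --pt "0 0 0 0 0 -0.14 0" --pt "0 0 0 0 0 0 0" --pt "0 0 0 0 0 0 0"

```text
time: 2.22
tool_pos: [0.4956, -0.3807, 0.2053]
eef_rot: [0.904, 0.427, -0.0, -0.0]
ft_force: [-0.2, 0.2, 0.3]
grip_width: 1.003
gripper_force: 0.0
```

```bash
python3 -c "
from h import *
go(.4955,-.379,.043,51)"
```

```text
t 2.23 pos [ 495.6 -380.7  205.3] yaw 50.55 tilt [-0.0003  0.0003] shift [  1.2  -1.1 162.3] az -0.008 F [-0.2  0.2  0.3] w 1.003 q7 -0.21
```

Request:
carry_out --pt "1 -1 27 0 0 0 0" --pt "0 0 27 0 0 0 0" --pt "0 0 27 0 0 0 0" --pt "0 0 27 0 0 0 0" --pt "0 0 27 0 0 0 0" --pt "0 0 18 0 0 0 0" --pt "0 0 9 0 0 0 0" --pt "0 0 0 0 0 0 0" --pt "0 0 0 0 0 0 1" --pt "0 0 0 0 0 0 1" --pt "0 0 0 0 0 0 1" --pt "0 0 0 0 0 0 1" --pt "0 0 0 0 0 0 1" --pt "0 0 0 0 0 0 1" --force 35

```text
time: 3.98
tool_pos: [0.4956, -0.3792, 0.0435]
eef_rot: [0.904, 0.429, 0.0, -0.0]
ft_force: [-0.4, -0.1, 0.1]
grip_width: 0.399
gripper_force: 0.0
```

```bash
python3 - <<'E'
from h import *
go(.4955,-.379,.043,51)
t=capture("top");s=capture("side")
o=np.hstack([cv2.resize(t[210:310,440:540],(400,400)),cv2.resize(s[80:205,280:405],(400,400))])
cv2.imwrite("pics/g1.png",o)
E
```

```text
t 3.98 pos [ 495.6 -379.2   43.5] yaw 50.75 tilt [-0.      0.0001] shift [ 0.1 -0.2  0.5] az -0.004 F [-0.4 -0.1  0.1] w 0.399 q7 -0.25
```

View pics/g1.png

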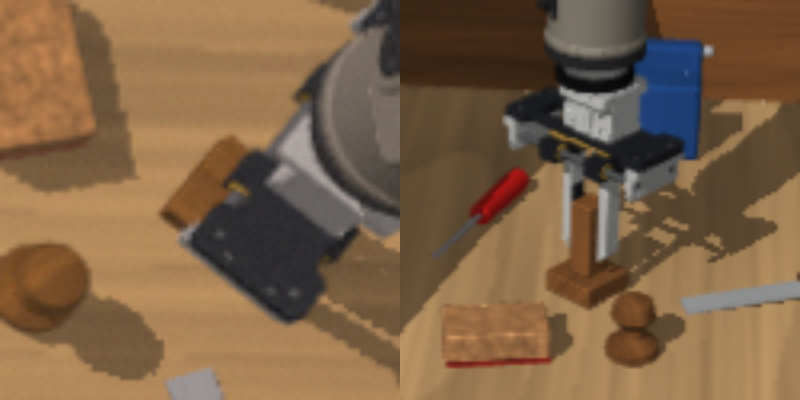

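The fingers straddle the post, at side crop (585,225), and are still closing. I'll finish the grip and lift.

Request:
carry_out --pt "0 0 0 0 0 0 1" --pt "0 0 0 0 0 0 1" --pt "0 0 0 0 0 0 1" --pt "0 0 0 0 0 0 1" --pt "0 0 -5 0 0 0 1" --pt "0 0 -25 0 0 0 1" --pt "0 0 -30 0 0 0 1" --pt "0 0 -30 0 0 0 1" --pt "0 0 0 0 0 0 1"

```text
time: 5.2
tool_pos: [0.4967, -0.3799, 0.136]
eef_rot: [0.904, 0.428, 0.001, 0.002]
ft_force: [0.3, 0.3, -2.7]
grip_width: 0.294
gripper_force: 35.0
```

```bash
python3 - <<'E'
from h import *
ex=np.array([.9824,-.1867]);ey=np.array([.1867,.9824]);C=np.array([666,219])
for j in [(-210,-98)]:
    w=C+j[0]*ex+j[1]*ey;print(w.round(1));go(w[0]/1000,w[1]/1000,.133,79.2)
t=capture("top");s=capture("side")
o=np.hstack([cv2.resize(t[210:310,440:540],(400,400)),cv2.resize(s[80:205,280:405],(400,400))])
cv2.imwrite("pics/g2.png",o)
E
```

```text
[441.4 161.9]
t 5.2 pos [ 496.7 -379.9  136. ] yaw 50.74 tilt [ 0.0031 -0.0021] shift [ 384.6 -385.7    1.6] az -0.497 F [ 0.3  0.3 -2.7] w 0.294 q7 -0.22
```

View pics/g2.png

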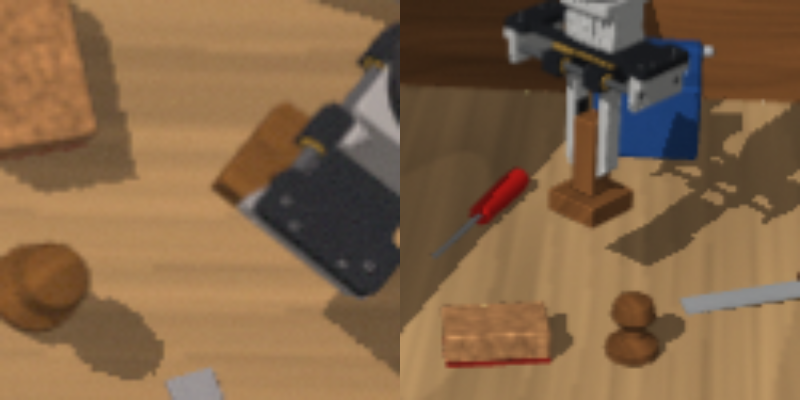

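The block is lifted upright with its foot clear of the bench. Next, carry it over to the near side of the blank.

Request:
carry_out --pt "15 -14 0 0 0 0 1" --pt "33 -31 0 0 0 0 1" --pt "33 -31 0 0 0 0 1" --pt "33 -31 0 0 0 0 1" --pt "33 -31 0 0 0 0 1" --pt "33 -31 0 0 0 0 1" --pt "33 -31 0 0 0 0 1" --pt "33 -31 0 0 0 0 1" --pt "33 -31 0 0 0 0 1" --pt "33 -31 0 0 0 0 1" --pt "33 -31 0 0 0 0 1" --pt "33 -31 0 0 0 0 1" --pt "33 -31 0 0 0 0 1" --pt "16 -13 0 0 0 0 1" --pt "0 0 0 0 0 -0.125 1" --pt "0 0 0 0 0 -0.125 1" --pt "0 0 0 0 0 -0.125 1" --pt "0 0 0 0 0 -0.122 1" --pt "0 0 0 0 0 0 1" --pt "0 0 0 0 0 0 1"

```text
time: 7.8
tool_pos: [0.4562, 0.2039, 0.1331]
eef_rot: [0.771, 0.637, -0.0, -0.0]
ft_force: [-0.1, -0.4, -1.7]
grip_width: 0.297
gripper_force: 35.0
```

```bash
python3 - <<'E'
from h import *
go(.461,.1582,.064,79.2)
t=capture("top");s=capture("side")
o=np.hstack([cv2.resize(t[165:305,210:350],(400,400)),cv2.resize(s[180:320,235:375],(400,400))])
cv2.imwrite("pics/g3.png",o)
E
```

```text
t 7.8 pos [456.2 203.9 133.1] yaw 79.08 tilt [-0.0007 -0.0002] shift [-44.   13.4  69.1] az -0.002 F [-0.1 -0.4 -1.7] w 0.297 q7 -0.93
```

View pics/g3.png

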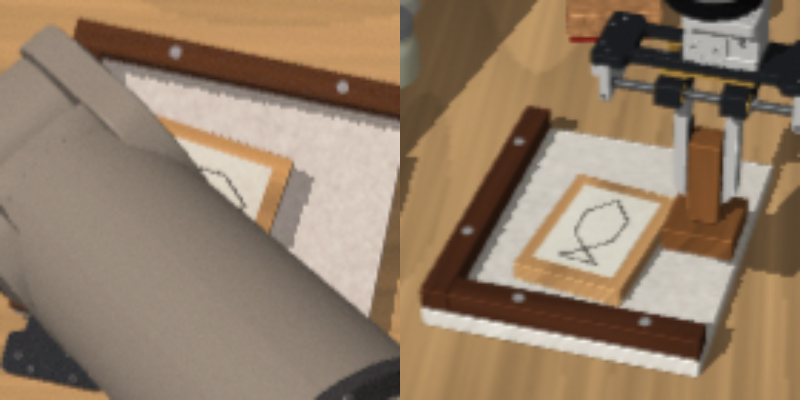

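Both views show the block over the near left of the blank, about 45 mm too far left because I sent too many rows. I'll shift it back and lower it.

Request:
carry_out --pt "-22 6 0 0 0 0 1" --pt "-22 6 0 0 0 0 1" --pt "0 0 15 0 0 0 1" --pt "0 0 20 0 0 0 1" --pt "0 0 20 0 0 0 1" --pt "0 0 10 0 0 0 1" --pt "0 0 4 0 0 0 1" --pt "0 0 0 0 0 0 1" --pt "0 0 0 0 0 0 1"

```text
time: 9.02
tool_pos: [0.4608, 0.1586, 0.065]
eef_rot: [0.77, 0.638, 0.0, 0.0]
ft_force: [-0.1, -0.3, -2.3]
grip_width: 0.297
gripper_force: 35.0
```

```bash
python3 - <<'E'
from h import *
go(.461,.1582,.064,79.2)
E
```

```text
t 9.03 pos [460.8 158.6  65. ] yaw 79.22 tilt [0.0008 0.0003] shift [-0.3  0.3  1. ] az 0.0 F [-0.1 -0.3 -2.3] w 0.297 q7 -0.92
```

Request:
carry_out --pt "0 5 0 0 0 0 1" --pt "0 5 0 0 0 0 1" --pt "0 5 0 0 0 0 1" --pt "0 5 0 0 0 0 1" --pt "0 5 0 0 0 0 1" --pt "0 5 0 0 0 0 1" --pt "0 5 0 0 0 0 1" --pt "0 5 0 0 0 0 1" --pt "0 5 0 0 0 0 1" --pt "0 5 0 0 0 0 1" --pt "0 0 0 0 0 0 1"

```text
time: 10.4
tool_pos: [0.5101, 0.149, 0.0646]
eef_rot: [0.77, 0.637, 0.0, 0.0]
ft_force: [-0.2, -0.1, -1.6]
grip_width: 0.294
gripper_force: 35.0
```

```bash
python3 - <<'E'
from h import *
w=np.array([666,219])-130*np.array([.9824,-.1867])-98*np.array([.1867,.9824])
go(w[0]/1000,w[1]/1000,.064,79.2)
E
```

```text
t 10.4 pos [510.1 149.   64.6] yaw 79.21 tilt [0.0005 0.0002] shift [-0.1 10.1  0.6] az 0.0 F [-0.2 -0.1 -1.6] w 0.294 q7 -0.87
```

Request:
carry_out --pt "0 2 0 0 0 0 1" --pt "0 2 0 0 0 0 1" --pt "0 2 0 0 0 0 1" --pt "0 2 0 0 0 0 1" --pt "0 0 0 0 0 0 1"

```text
time: 11.02
tool_pos: [0.5178, 0.1475, 0.0645]
eef_rot: [0.77, 0.638, 0.0, 0.0]
ft_force: [-0.2, 0.7, -1.8]
grip_width: 0.296
gripper_force: 35.0
```

Request:
carry_out --pt "0 1 0 0 0 0 1" --pt "0 1 0 0 0 0 1"

```text
time: 11.28
tool_pos: [0.5193, 0.1472, 0.0645]
eef_rot: [0.77, 0.638, -0.0, -0.0]
ft_force: [-3.2, 0.3, -0.4]
grip_width: 0.294
gripper_force: 35.0
```

```bash
python3 - <<'E'
from h import *
go(.52,.147,.064,79.2)
s=capture("side")
cv2.imwrite("pics/g4.png",cv2.resize(s[205:315,235:375],(763,600)))
E
```

```text
t 11.28 pos [519.3 147.2  64.5] yaw 79.23 tilt [-0.0002 -0.    ] shift [-0.   0.7  0.5] az 0.001 F [-3.2  0.3 -0.4] w 0.294 q7 -0.86
```

View pics/g4.png

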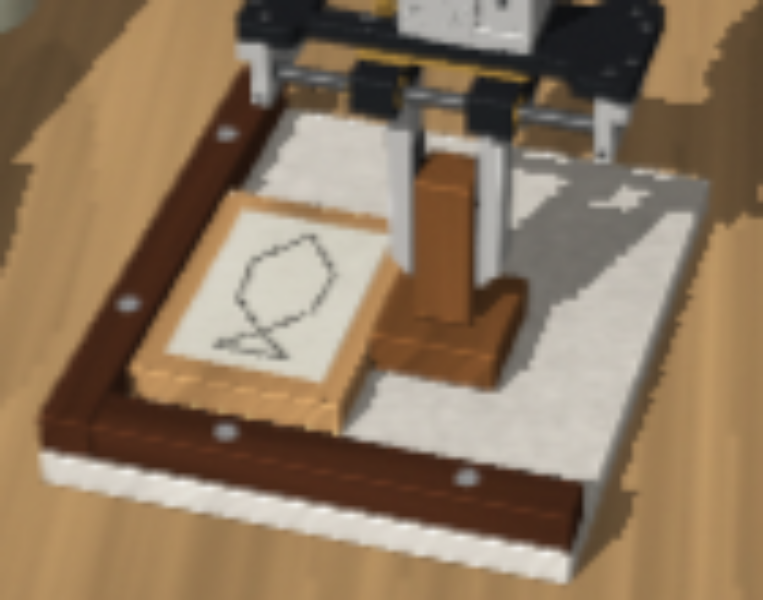

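The blank's far side now lies along the far fence, about crop (230,200) to (135,375), with a gap left at the left fence. I'll press in a touch more and then go round to the right side.

Request:
carry_out --pt "0 1 0 0 0 0 1" --pt "0 1 0 0 0 0 1" --pt "0 0 0 0 0 0 1"

```text
time: 11.7
tool_pos: [0.5203, 0.147, 0.0644]
eef_rot: [0.77, 0.638, -0.001, -0.0]
ft_force: [-8.4, 1.2, 3.2]
grip_width: 0.297
gripper_force: 35.0
```

Request:
carry_out --pt "0 -6 0 0 0 0 1" --pt "0 -12 0 0 0 0 1" --pt "-20 0 0 0 0 0 1" --pt "-30 0 0 0 0 0 1" --pt "-30 0 0 0 0 0 1" --pt "-30 0 0 0 0 0 1" --pt "-15 0 0 0 0 0 1" --pt "0 20 0 0 0 0 1" --pt "0 30 0 0 0 0 1" --pt "0 30 0 0 0 0 1" --pt "0 17 0 0 0 0 1" --pt "0 0 0 0 0 0 1" --pt "0 0 0 0 0 0 1"

```text
time: 13.32
tool_pos: [0.5745, 0.0096, 0.0643]
eef_rot: [0.77, 0.638, -0.0, -0.0]
ft_force: [0.1, -0.2, -2.2]
grip_width: 0.297
gripper_force: 35.0
```

```bash
python3 - <<'E'
from h import *
w=np.array([666,219])-49*np.array([.9824,-.1867])-170*np.array([.1867,.9824])
go(w[0]/1000,w[1]/1000,.0645,79.2)
E
```

```text
t 13.32 pos [574.5   9.6  64.3] yaw 79.25 tilt [-0.0008  0.    ] shift [52.8  1.8 -0.2] az 0.001 F [ 0.1 -0.2 -2.2] w 0.297 q7 -0.58
```

Request:
carry_out --pt "5 0.5 0 0 0 0 1" --pt "5 0.5 0 0 0 0 1" --pt "5 0.5 0 0 0 0 1" --pt "5 0 0 0 0 0 1" --pt "5 0 0 0 0 0 1" --pt "5 0 0 0 0 0 1" --pt "5 0 0 0 0 0 1" --pt "5 0 0 0 0 0 1" --pt "5 0 0 0 0 0 1" --pt "3 0 0 0 0 0 1" --pt "0 0 0 0 0 0 1"

```text
time: 14.7
tool_pos: [0.5861, 0.0567, 0.0645]
eef_rot: [0.77, 0.638, 0.0, -0.0]
ft_force: [0.0, 0.1, -2.3]
grip_width: 0.295
gripper_force: 35.0
```

Request:
carry_out --pt "1 0 0 0 0 0 1" --pt "1 0 0 0 0 0 1" --pt "1 0 0 0 0 0 1"

```text
time: 15.08
tool_pos: [0.5866, 0.0588, 0.0645]
eef_rot: [0.77, 0.637, -0.0, 0.0]
ft_force: [-0.4, 0.1, -2.4]
grip_width: 0.294
gripper_force: 35.0
```

Request:
carry_out --pt "1 0 0 0 0 0 1" --pt "1 0 0 0 0 0 1"

```text
time: 15.32
tool_pos: [0.5868, 0.0603, 0.0646]
eef_rot: [0.771, 0.637, -0.0, 0.0]
ft_force: [-2.8, -8.4, 4.0]
grip_width: 0.297
gripper_force: 35.0
```

```bash
python3 - <<'E'
from h import *
w=np.array([666,219])-49*np.array([.9824,-.1867])-170*np.array([.1867,.9824])
go(w[0]/1000,w[1]/1000,.0645,79.2)
E
```

```text
t 15.32 pos [586.8  60.3  64.6] yaw 79.2 tilt [-0.0004 -0.001 ] shift [ 0.7 -0.9  0.1] az -0.0 F [-2.8 -8.4  4. ] w 0.297 q7 -0.67
```

Seated in y. Next, a second square push in x at the blank's middle.

Request:
carry_out --pt "-5 0 0 0 0 0 1" --pt "-10 0 0 0 0 0 1" --pt "0 -25 0 0 0 0 1" --pt "0 -30 0 0 0 0 1" --pt "0 -30 0 0 0 0 1" --pt "0 -14 0 0 0 0 1" --pt "25 0 0 0 0 0 1" --pt "30 0 0 0 0 0 1" --pt "30 0 0 0 0 0 1" --pt "30 0 0 0 0 0 1" --pt "0 0 0 0 0 0 1" --pt "0 5 0 0 0 0 1" --pt "0 5 0 0 0 0 1" --pt "0 2 0 0 0 0 1" --pt "0 0 0 0 0 0 1"

```text
time: 17.2
tool_pos: [0.5204, 0.1751, 0.0645]
eef_rot: [0.771, 0.637, 0.0, -0.0]
ft_force: [-0.9, 0.6, -1.5]
grip_width: 0.295
gripper_force: 35.0
```

```bash
python3 - <<'E'
from h import *
w=np.array([666,219])-129.7*np.array([.9824,-.1867])-70*np.array([.1867,.9824])
go(w[0]/1000,w[1]/1000,.0645,79.2)
E
```

```text
t 17.2 pos [520.4 175.1  64.5] yaw 79.18 tilt [0. 0.] shift [ 0.3  5.2 -0. ] az -0.0 F [-0.9  0.6 -1.5] w 0.295 q7 -0.91
```

Request:
carry_out --pt "0 1 0 0 0 0 1" --pt "0 1 0 0 0 0 1" --pt "0 1 0 0 0 0 1" --pt "0 1 0 0 0 0 1" --pt "0 1 0 0 0 0 1" --pt "0 0 0 0 0 0 1"

```text
time: 17.95
tool_pos: [0.5252, 0.1746, 0.0645]
eef_rot: [0.77, 0.638, 0.0, -0.0]
ft_force: [0.4, 0.2, -2.2]
grip_width: 0.3
gripper_force: 35.0
```

Request:
carry_out --pt "0 1 0 0 0 0 1" --pt "0 0 0 0 0 0 1"

```text
time: 18.2
tool_pos: [0.5255, 0.1746, 0.0644]
eef_rot: [0.77, 0.638, -0.0, -0.0]
ft_force: [-5.2, 0.9, 1.4]
grip_width: 0.296
gripper_force: 35.0
```

Request:
carry_out --pt "0 1 0 0 0 0 1" --pt "0 0 0 0 0 0 1" --pt "0 -6 0 0 0 0 1" --pt "0 -12 0 0 0 0 1" --pt "-25 0 0 0 0 0 1" --pt "-30 0 0 0 0 0 1" --pt "-30 0 0 0 0 0 1" --pt "-30 0 0 0 0 0 1" --pt "0 25 0 0 0 0 1" --pt "0 30 0 0 0 0 1" --pt "0 30 0 0 0 0 1" --pt "0 13 0 0 0 0 1" --pt "0 0 0 0 0 0 1" --pt "5 0 0 0 0 0 1" --pt "5 0 0 0 0 0 1" --pt "0 0 0 0 0 0 1"

```text
time: 20.2
tool_pos: [0.5857, 0.057, 0.0647]
eef_rot: [0.77, 0.638, 0.0, -0.0]
ft_force: [0.1, 0.2, -1.5]
grip_width: 0.296
gripper_force: 35.0
```

```bash
python3 - <<'E'
from h import *
w=np.array([666,219])-50*np.array([.9824,-.1867])-170*np.array([.1867,.9824])
go(w[0]/1000,w[1]/1000,.0645,79.2)
E
```

```text
t 20.2 pos [585.7  57.   64.7] yaw 79.29 tilt [0.0002 0.0002] shift [ 4.1 -1.4  0.2] az 0.002 F [ 0.1  0.2 -1.5] w 0.296 q7 -0.66
```

Request:
carry_out --pt "1 0 0 0 0 0 1" --pt "1 0 0 0 0 0 1" --pt "1 0 0 0 0 0 1" --pt "1 0 0 0 0 0 1" --pt "0 0 0 0 0 0 1"

```text
time: 20.82
tool_pos: [0.5868, 0.0601, 0.0645]
eef_rot: [0.77, 0.638, 0.0, -0.0]
ft_force: [0.3, -0.9, -2.1]
grip_width: 0.297
gripper_force: 35.0
```

Request:
carry_out --pt "1 0 0 0 0 0 1" --pt "0.5 0 0 0 0 0 1" --pt "0 0 0 0 0 0 1"

```text
time: 21.2
tool_pos: [0.5868, 0.0603, 0.0645]
eef_rot: [0.771, 0.637, -0.001, 0.0]
ft_force: [-1.6, -7.2, 1.8]
grip_width: 0.296
gripper_force: 35.0
```

Request:
carry_out --pt "-5 0 0 0 0 0 1" --pt "-20 0 0 0 0 0 1" --pt "0 0 -20 0 0 0 1" --pt "0 0 -30 0 0 0 1" --pt "-40 -20 -18 0 0 0 1" --pt "-45 -20 0 0 0 0 1" --pt "-45 -20 0 0 0 0 1" --pt "-45 -20 0 0 0 0 1" --pt "-30 -10 0 0 0 0 1" --pt "0 0 0 0 0 0 1"

```text
time: 22.45
tool_pos: [0.4547, -0.1498, 0.1336]
eef_rot: [0.772, 0.636, -0.0, 0.001]
ft_force: [-0.4, 0.4, -1.6]
grip_width: 0.296
gripper_force: 35.0
```

```bash
python3 - <<'E'
from h import *
go(.5,-.15,.0435,79.2)
t=capture("top");s=capture("side")
cv2.imwrite("pics/top5.png",t)
o=np.hstack([cv2.resize(t[165:305,210:350],(400,400),interpolation=cv2.INTER_CUBIC),cv2.resize(s[200:320,235:355],(400,400),interpolation=cv2.INTER_CUBIC)])
cv2.imwrite("pics/g5.png",o)
E
```

```text
t 22.45 pos [ 454.7 -149.8  133.6] yaw 79.01 tilt [ 0.0008 -0.0011] shift [ 8.5 44.4 90.1] az -0.003 F [-0.4  0.4 -1.6] w 0.296 q7 -0.14
```

View pics/g5.png

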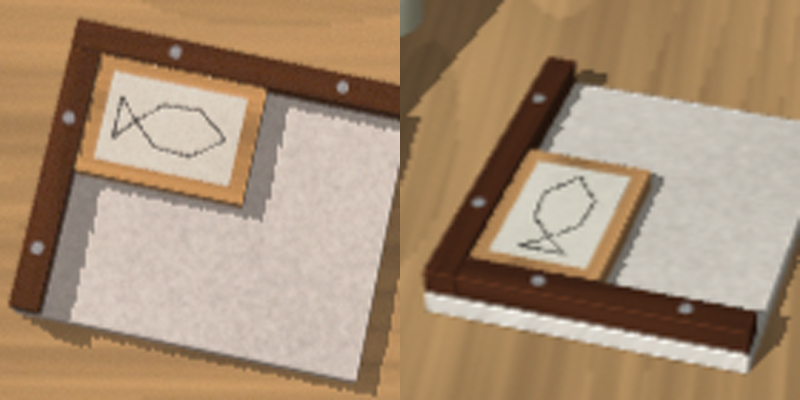

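The blank sits flush against both fences in both views, top crop (80,55) to (265,205), and square to them. Now I'll set the block down on the open bench here.

Request:
carry_out --pt "0 10 20 0 0 0 1" --pt "0 10 25 0 0 0 1" --pt "0 0 20 0 0 0 1" --pt "0 0 12 0 0 0 1" --pt "0 0 6 0 0 0 1" --pt "0 0 3 0 0 0 1" --pt "0 0 2 0 0 0 1" --pt "0 0 1 0 0 0 1" --pt "0 0 0 0 0 0 1" --pt "0 0 0 0 0 0 1"

```text
time: 23.8
tool_pos: [0.4753, -0.1514, 0.0437]
eef_rot: [0.77, 0.638, 0.0, 0.0]
ft_force: [-0.2, -0.4, -1.8]
grip_width: 0.297
gripper_force: 35.0
```

```bash
python3 - <<'E'
from h import *
go(.475,-.15,.0435,79.2)
E
```

```text
t 23.8 pos [ 475.3 -151.4   43.7] yaw 79.22 tilt [ 0.0002 -0.    ] shift [ 1.3 -0.6  0.2] az 0.0 F [-0.2 -0.4 -1.8] w 0.297 q7 -0.25
```

Request:
carry_out --pt "0 0 0.5 0 0 0 1" --pt "0 0 0.3 0 0 0 1" --pt "0 0 0 0 0 0 1"

```text
time: 24.18
tool_pos: [0.4754, -0.1514, 0.0434]
eef_rot: [0.77, 0.638, -0.0, 0.0]
ft_force: [-4.6, 0.5, 14.2]
grip_width: 0.292
gripper_force: 35.0
```

Request:
carry_out --pt "0 0 0 0 0 0 0.6" --pt "0 0 0 0 0 0 0.5" --pt "0 0 0 0 0 0 0.4" --pt "0 0 0 0 0 0 0.3" --pt "0 0 0 0 0 0 0.2" --pt "0 0 0 0 0 0 0.2" --pt "0 0 0 0 0 0 0.2" --pt "0 0 0 0 0 0 0.2" --pt "0 0 -10 0 0 0 0.2" --pt "0 0 -25 0 0 0 0.2" --pt "0 0 -35 0 0 0 0.2" --pt "0 0 -35 0 0 0 0.2" --pt "0 0 -35 0 0 0 0.2" --pt "0 0 0 0 0 0 0.2" --pt "0 0 0 0 0 0 0.2"

```text
time: 26.05
tool_pos: [0.475, -0.1513, 0.1826]
eef_rot: [0.77, 0.638, -0.0, 0.0]
ft_force: [-0.8, -0.1, -1.0]
grip_width: 0.801
gripper_force: 0.0
```

```bash
python3 - <<'E'
from h import *
go(.475,-.15,.0435,79.2)
t=capture("top");s=capture("side")
o=np.hstack([cv2.resize(t[160:310,210:510],(800,400))[:, :480],cv2.resize(s[100:300,250:410],(320,400))])
cv2.imwrite("pics/g6.png",o)
E
```

```text
t 26.05 pos [ 475.  -151.3  182.6] yaw 79.22 tilt [-0.     -0.0001] shift [  1.3  -0.2 139.1] az 0.0 F [-0.8 -0.1 -1. ] w 0.801 q7 -0.12
```

View pics/g6.png

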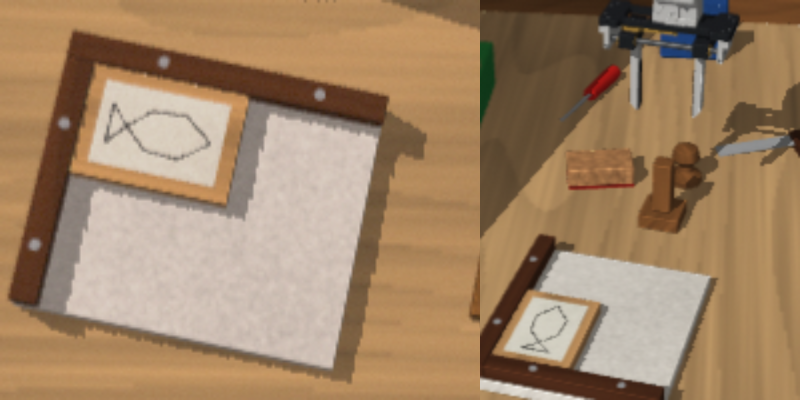

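The push block stands upright on the bench at side crop (662,195), off the board. The gripper is open above it, and the blank is still home in the corner.

```bash
python3 -c "
from rig import close_job
print(close_job())"
```

```text
the job is handed in; nothing more can be done
None
```

The job is handed in at about 26 s: in the final pictures the blank sits square against both fences, and the push block stands upright on the bench, off the board and released.

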